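Open a lead-lined sample safe with its lever

ROBOT

A 6-joint arm with a two-finger parallel gripper is mounted at the origin on a cart in front of the work surface, level with it; the furniture and walls round the work are solid. World frame = base frame: x ahead of the robot, y to its left, z up, the work surface at z = 0. Lengths are in mm, angles in rad, forces in N, time in s.
With the tool pointing down it reaches from about 275 to 875 mm from the base axis. Payload 12.5 kg.
Tool frame: the origin (TCP) lies between the finger pads; the fingertips stand 8 mm ahead of it and the grasp point (between the pads) lies 11 mm behind it (r.tip_reach is the z of the fingertips in the tool frame, in mm); z points along the fingers, y is the line along which they close (so a half turn about z gives the same grasp; the last joint's range is limited). The gripper opens to 85 mm and grips with 20 to 120 N. Pads are 22 mm wide; open, the fingers measure 114 mm over their backs; the gripper's body (76 mm by 85 mm) begins 54 mm behind the grasp point. The pads swing forward as they close: fully open they stand 13 mm farther back than shut.
Start: joints at [1.195, 0.351, 1.652, -0, 1.139, -0.085], TCP at [157.664, 526.903, 239.29] pointing down, gripper open.
Joint ranges: [-2.75, 2.75], [-0.79, 2.1], [0.01, 2.65], [-1.57, 4.71], [0.07, 3.14], [-2.87, 2.87]. Speed limits (rad/s): [2.22, 2.22, 2.79, 3.14, 3.14, 3.14].

INTERFACE

Orientations are given as a rotation vector (axis times angle).
In Python, from rig import r, optics, order gives the robot as it stands.
- The arm moves only by the tool arm_command, never from a script. Its argument "motion" is a list of rows, each a list of 3 entries, a list of its own where there are three numbers: the shift along the tool's x, y, z in m, then the turn, a rotation vector about the tool's x, y, z in degrees, then the closure in counts, from 0 (fully open) to 255 (shut). A call has 1 to 12 rows; each row shifts and turns the commanded pose from where the row before left it, along the tool's axes as they then stand; what a row does not reach is not made up. A row lasts 1/12 s, in which the tool goes at most 41.7 mm and 7.16 degrees, less where a joint would pass 70% of its speed; a pose out of reach is approached as far as the arm can. A call is refused whole if a number of a shift passes 0.0417 or a number of a turn 7.16, either way. A call with a gripper value outside its range is refused whole. The fingers move at their own pace and stop on an object; "squeeze" is the grip in N (left out, the last holds). Time passes only in rows, so rows that do not move let the fingers close. It gives the time, the measured TCP pose, the force, the opening and the grip force at its end, in the units of the state.
- r.get_state(): the state, without advancing time (a new reading comes with each control period).
- optics.capture(name): name is "scene" or "top"; returns (picture, depth): 384x512x3 uint8, red, green, blue; 384x512 float32, mm along the optical axis (not along the pixel's ray), 0 where there is no reading.
- optics.camera_params(name): a dict with "fovy" (degrees; the focal length in pixels is half the picture's height over the tangent of half this angle, whatever the lens; pixels are square), "cx", "cy" (the principal point, pixels), "R" (3x3) and "t" (3): a world point X has camera coordinates R X + t. Camera axes: x right, y down, z forward; pixel columns grow to the right and rows downward; lengths in mm; the calibration is good to about 2 mm. A picture is of the moment at which its call begins. camera_params takes no time and is no camera call.
- order.job_done(): hands the job in; it is judged then, once.
The state is a dict: "clock": time; "q": joint angles; "joint_velocities": joint speeds; "joint_efforts": joint torques, N m; "ee_pos": TCP position; "tcp_rot": TCP orientation; "ft_force": force on the tool from outside, world axes, zero at the start; "wrist_torque": the same for the moment, N m; "width": finger opening in mm; "grip_force": force on a finger pad.
Only numpy, scipy, OpenCV 4.12 (cv2) and the standard library are available. Lean on these libraries where they do the work, as an engineer would, in place of code of your own. Each camera call takes 0.05 s, during which the arm holds its last target. There are 200 camera calls.

TASK

Swing the safety catch fully out from under the lever of the small sample safe by pushing the catch's upright peg, then press the lever's padded long end down as far as it goes, so that its short end raises the heavy lid, and finish while still holding the lever down and the lid open. Only push and press with the fingertips: leave the lever seated in its supports, do not touch the lid, and leave the things standing around where they are.

Things in the scene. Friction and masses are not known exactly. Their poses are not given: they have to be found in the camera images.
- sample_safe: Fixed bench fixture on a 325 x 130 x 8 mm base plate. Origin on the worktop under the lever's pivot; x points from the lever's long end to the box, y left, z up. Open-topped box 78 x 116 mm, 80 mm high, at x = 65 to 143 mm. Two slotted cheeks, 44 mm long, 110 mm high, at y = +-20 mm beside the lever. A fixed rubber-topped stop, 41 mm high, under the lever at x = -155 mm.
- lever: Loose flat steel bar 260 x 22 x 8 mm, its 10 mm cross pin resting in the cheeks' open-topped slots. Origin: middle of the pin, 90 mm above the worktop. At rest the long end (safe's -x side) slopes up 18 degrees; pressed down on the stop it slopes 16 degrees below level. The short end, 55 mm from the pin, lies under the lid's lip.
- lever_pad (a point): Centre of the top face of the round black rubber pad (40 mm across) on the lever's long end, 185 mm from the pin: press here. About 157 mm above the worktop at rest, 50 mm with the lever fully down. Pressing takes about 2 to 7 N, more once the lever meets its stop.
- pivot_seat (a point): Fixed point of the safe where the middle of the lever's pin sits, 90 mm above the worktop; the lever's origin must stay here.
- lid (a joint): Opening angle of the heavy lead-lined lid (80 x 118 x 26 mm, about 3 kg, hinged at the box's far edge): 0 shut, about 0.32 rad when the lever is fully down. It falls shut when the lever is let go.
- lid_lip (a point): Top of the front edge of the lid's lip, a 44 mm wide steel tongue that reaches from the lid towards the lever's pivot; 91 mm above the worktop when shut.
- catch (a joint): Angle of the catch about its upright shaft: 0 to 0.3 rad at the start, tongue crosswise under the lever, blocking it; grows (counter-clockwise seen from above) as the peg is pushed towards the safe's -x side; from about 1.1 rad the tongue is clear of the lever; end stop at 1.7. It stays where it is left (about 1 N at the peg).
- catch_peg (a point): Centre of the top of the catch's upright steel peg, 12 mm across, 26 mm tall, top 96 mm above the worktop; it stands on the low tail 45 mm from the shaft's axis, on the safe's +y side at angle 0. Push it sideways.
- catch_axis (a point): Top of the catch's upright turning shaft, 98 mm above the worktop, at x = -100, y = 65 mm of the safe. The tongue is 14 mm wide, 77 mm long from the axis, 90 to 98 mm high; the tail, on the opposite side, is 62 to 70 mm high.
- stopper: bystander: rubber stopper 30 mm across, 29 mm tall; origin at its underside
- brass_union: bystander: brass pipe union 22 x 44 x 19 mm; origin at its underside
- stopwatch: bystander: black stopwatch 61 x 54 x 16 mm lying flat; origin at its underside
- petri_dish: bystander: clear petri dish 59 mm across, 13 mm tall; origin at its underside
- vial: bystander: upright capped vial 15 mm across, 60 mm tall; origin at its underside

How it is judged (in metres and radians):
On the way, in this order (a step that is already met when the one before it is completed fails the run):
1. the catch is swung clear of the lever (value of joint catch above 1 rad and value of joint lid below 0.15 rad), for 0.2 s.
2. the fingers press the lever down and the lid is raised (value of joint lid above 0.26 rad and contact force between the fingers and lever above 1 N), for 0.3 s.
At the end, for the whole second after the job is handed in: The fingers still press the lever (over 1 N), the lid is held still and open by more than 0.26 rad, the catch is past 1.0 rad, and the lever's pin is within 10 mm of its seat (all of step 2 and value of joint catch above 1 rad and distance between lever and pivot_seat below 0.01 m and velocity of joint lid between -0.05 and 0.05 rad/s); the arm keeps its last pose, push and grip.
It fails at once if the lever is lifted or pushed out of its supports (distance between lever and pivot_seat above 0.015 m).
It fails at once if the lid is pushed by the robot itself (contact force between any of the arm, the fingers and lid above 1 N).
It fails at once if a bystander is moved (distance of any of stopper, brass_union, stopwatch, petri_dish, vial from where it was at the start of the episode above 0.02 m).
It also fails if it takes over 42 s, if anything falls off the work surface, if the arm or the gripper's body presses on something with over 40 N, if the wrist force passes 120 N, or if a joint passes its speed limit or range.

## Working session

There is one attempt and no reset: what is moved stays moved. The work goes in short steps, Python scripts to look and compute and a tool call to move; the robot and the scene stay as the last step left them, time stands still between calls to the robot, and variables do not carry over. Pictures are saved under pics/ and viewed, at most 10 in all, crops included, and the job is handed in when it is done.

Besides the shell and the picture viewer there is one more tool, called after ">>>" by a JSON object that holds its "name" and its "arguments". arm_command: Moves the arm, as the interface text tells. Its arguments: {"type":"object","properties":{"motion":{"type":"array","items":{"type":"array"}},"squeeze":{"type":"number"}},"required":["motion"]}

```bash
mkdir -p pics; ls; cat > h.py <<'E'
import numpy as np, cv2
from rig import r, optics, order
def cap(n,tag):
    p,d=optics.capture(n); cv2.imwrite(f'pics/{tag}.png',cv2.cvtColor(p,cv2.COLOR_RGB2BGR)); np.save(f'pics/{tag}.npy',d); return p,d
def K(n):
    c=optics.camera_params(n); return c,192/np.tan(np.radians(c['fovy'])/2)
def px2w(n,u,v,z):
    "world point at height z on pixel ray"
    c,f=K(n); R=np.array(c['R']);t=np.array(c['t']); C=-R.T@t
    d=R.T@np.array([(u-c['cx'])/f,(v-c['cy'])/f,1]); return C+d*(z-C[2])/d[2]
def px2d(n,u,v,d):
    c,f=K(n); R=np.array(c['R']);t=np.array(c['t']); 
    return R.T@(np.array([(u-c['cx'])/f,(v-c['cy'])/f,1])*d-t)
def w2px(n,X):
    c,f=K(n); x=np.array(c['R'])@X+np.array(c['t']); return x[0]/x[2]*f+c['cx'],x[1]/x[2]*f+c['cy']
E
python3 - <<'E'
from h import *
s=r.get_state(); print(s, r.tip_reach)
for n in('top','scene'):
    p,d=cap(n,n+'0'); print(optics.camera_params(n))
    cv2.imwrite(f'pics/{n}0b.png',cv2.resize(cv2.cvtColor(p,cv2.COLOR_RGB2BGR),(800,600),interpolation=cv2.INTER_CUBIC))
E
```

```text
pics
{'clock': 0.0, 'q': array([ 1.19543050e+00,  3.51237368e-01,  1.65246253e+00,  1.06508902e-05,
        1.13914755e+00, -8.45849066e-02]), 'joint_velocities': array([ 8.72797329e-05,  2.96568981e-04, -1.62650584e-03,  7.08496235e-04,
        1.87038101e-04,  1.93094223e-03]), 'joint_efforts': array([-2.63863600e-03, -5.06098187e+01, -2.91405237e+01, -2.17717848e-04,
        4.49022918e-03,  1.31330441e-05]), 'ee_pos': array([157.52101458, 526.59321952, 238.74320183]), 'tcp_rot': array([-4.55114164e-01, -3.10815307e+00,  1.91549961e-03]), 'ft_force': array([ 0.51814443, -0.40538702, -0.78748655]), 'wrist_torque': array([0.01892607, 0.01031775, 0.01517896]), 'grip_force': 0.0, 'width': 85.65169011432673} 8.0
{'fovy': 52.28841753873356, 'cx': 255.38143661210304, 'cy': 194.6789127715847, 'R': array([[-1.00495230e-02, -9.99947933e-01, -1.77148372e-03],
       [-9.83724555e-01,  1.02042857e-02, -1.79393065e-01],
       [ 1.79401801e-01, -6.01626952e-05, -9.83775884e-01]]), 't': array([-53.32403484, 636.4935869 , 843.91699391])}
{'fovy': 49.47996901327138, 'cx': 257.0894255542972, 'cy': 190.655225424427, 'R': array([[ 0.86476465, -0.50217393, -0.00185506],
       [-0.2902343 , -0.49677428, -0.81791159],
       [ 0.40981233,  0.70783943, -0.57534093]]), 't': array([-574.9568825 ,  239.09145143,  768.64575037])}
```

View pics/top0b.png

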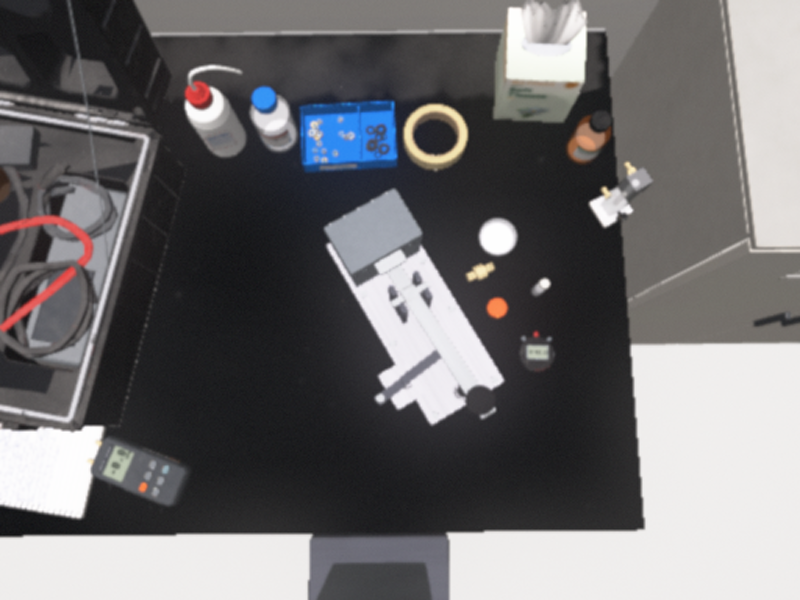

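View pics/scene0b.png

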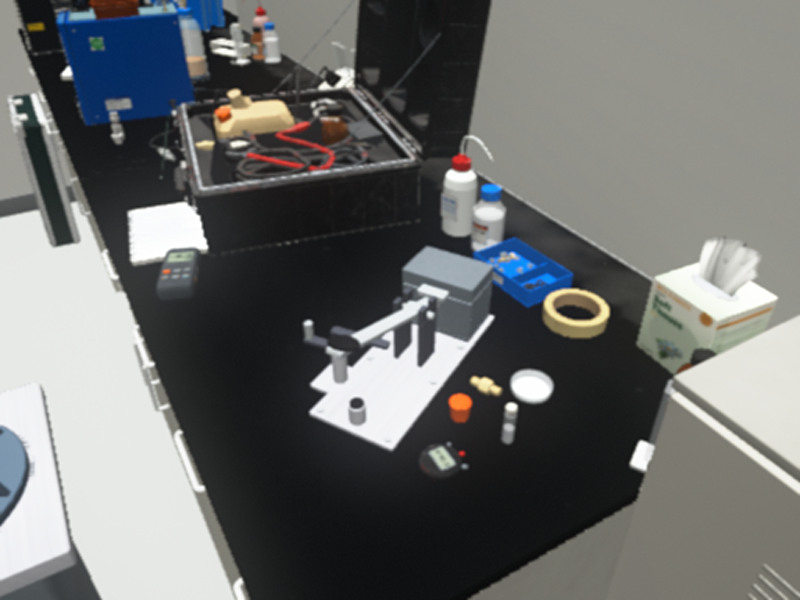

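```bash
python3 - <<'E'
from h import *
p=cv2.imread('pics/top0.png')[110:285,195:365]
cv2.imwrite('pics/crop1.png',cv2.resize(p,(583,600),interpolation=cv2.INTER_CUBIC)); print(600/175,583/170)
E
```

```text
3.4285714285714284 3.429411764705882
```

View pics/crop1.png

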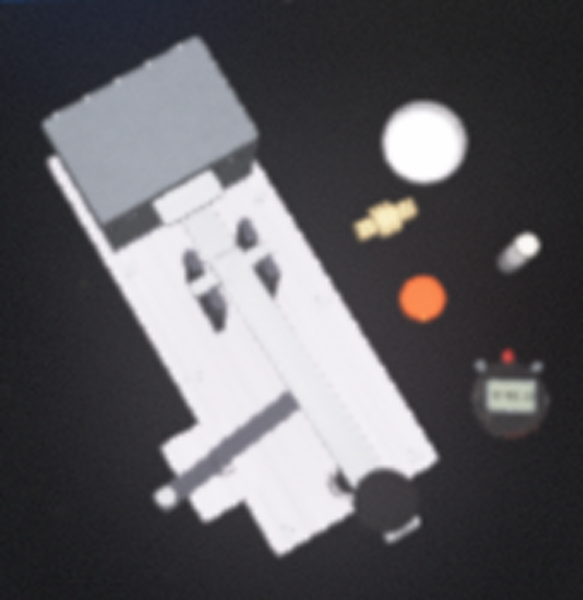

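```bash
cat >> h.py <<'E'
def c1(x,y,z): return px2w('top',195+(x+.5)/3.429-.5,110+(y+.5)/3.4286-.5,z)
E
python3 - <<'E'
from h import *
pad=c1(386,500,157); pin=c1(231,268,95); peg=c1(165,496,96); tip=c1(295,400,98)
cA=c1(280,555,8);cB=c1(437,460,8)
lid1=c1(200,38,106);lid2=c1(43,124,106);lid3=c1(258,135,106);lid4=c1(105,222,106)
for n in 'pad pin peg tip cA cB lid1 lid2 lid3 lid4'.split(): print(n,eval(n).round(1))
d=pad-pin; yaw=np.arctan2(-d[1],-d[0]); print(np.hypot(*d[:2]),'exp ~176+', yaw,np.arctan2(*(cA-cB)[[1,0]]), np.arctan2(*(lid2-lid1)[[1,0]])-np.pi/2,np.arctan2(*(lid1-lid3)[[1,0]]))
def loc(X,o=pin,a=yaw):
    R=np.array([[np.cos(a),np.sin(a)],[-np.sin(a),np.cos(a)]]); return R@(X-o)[:2]
for n in 'pad peg tip cA cB lid1 lid2 lid3 lid4'.split(): print(n,loc(eval(n)).round(1))
for n,z in dict(stopper=29,).items(): print(c1(422,298,z))
print('vial',c1(527,243,60),'watch',c1(511,398,16),'petri',c1(424,142,13),'brass',c1(388,220,15))
# depth at points
D=np.load('pics/top0.npy')
for x,y in((386,500),(165,496),(150,80),(120,140)):
    u=int(195+x/3.429);v=int(110+y/3.4286);print(px2d('top',u,v,D[v,u]).round(1))
E
```

```text
pad [ 493.8 -161.7  157. ]
pin [644.4 -74.7  95. ]
peg [499.2 -31.4  96. ]
tip [ 558.3 -113.9   98. ]
cA [ 461.  -107.1    8. ]
cB [ 524.5 -217.2    8. ]
lid1 [796.7 -56.1 106. ]
lid2 [738.9  46.5 106. ]
lid3 [730.  -93.1 106. ]
lid4 [673.1   6.  106. ]
173.93718756076174 exp ~176+ 0.5239578990359292 2.0942146017285954 0.512858927696505 0.5071010254467594
pad [-173.9   -0. ]
peg [-104.1  110.1]
tip [-94.2   9.1]
cA [-175.    63.6]
cB [-175.1  -63.5]
lid1 [141.2 -60.1]
lid2 [142.5  57.6]
lid3 [ 64.9 -58.9]
lid4 [65.2 55.4]
[ 635.03217815 -207.85972865   29.        ]
vial [ 666.51016032 -275.08123652   60.        ] watch [ 566.29108854 -268.91817418   16.        ] petri [ 751.91188333 -216.29666076   13.        ] brass [ 694.05508838 -188.13399593   15.        ]
[ 494.7 -161.2  157.4]
[499.8 -32.   97.1]
[767.2 -22.4 108.5]
[728.3  -2.2 107.3]
```

```bash
cat >> h.py <<'E'
from scipy.spatial.transform import Rotation as Ro
O=np.array([644.4,-74.7]);Y=.522
def s2w(x,y,z): return np.r_[O+[np.cos(Y)*x-np.sin(Y)*y,np.sin(Y)*x+np.cos(Y)*y],z]
def w2s(X): d=X[:2]-O; return np.r_[np.cos(Y)*d[0]+np.sin(Y)*d[1],-np.sin(Y)*d[0]+np.cos(Y)*d[1],X[2]]
def go(*X):
    s=r.get_state(); R=Ro.from_rotvec(s['tcp_rot']).as_matrix(); p=s['ee_pos']
    for x in X: print(x.round(1),'shift tool mm',(R.T@(x-p)).round(1)); p=x
    print(s['ee_pos'].round(1),w2s(s['ee_pos']).round(1),s['clock'],s['ft_force'].round(1),s['width']);return R
E
python3 - <<'E'
from h import *
R=go(s2w(-87,133.5,200),s2w(-87,133.5,86),s2w(-134,86.6,86))
print(R.round(3), [s2w(0,0,0)[:2]])
E
```

```text
[502.4  -2.4 200. ] shift tool mm [-482.1 -407.9   39.2]
[502.4  -2.4  86. ] shift tool mm [-0.00e+00  1.00e-01  1.14e+02]
[485.1 -66.4  86. ] shift tool mm [ -1.7 -66.4   0.1]
[157.6 526.7 238.8] [-122.2  764.   238.8] 0.1 [ 0.1 -0.  -0. ] 85.48255053151033
[[-0.958  0.287 -0.   ]
 [ 0.287  0.958 -0.001]
 [ 0.    -0.001 -1.   ]] [array([644.4, -74.7])]
```

>>> {"name": "arm_command", "arguments": {"motion": [[[-0.02, -0.017, 0], [0, 0, 0], 255], [[-0.02, -0.017, 0], [0, 0, 0], 255], [[-0.02, -0.017, 0], [0, 0, 0], 255], [[-0.02, -0.017, 0], [0, 0, 0], 255], [[-0.02, -0.017, 0], [0, 0, 0], 255], [[-0.02, -0.017, 0], [0, 0, 0], 255], [[-0.02, -0.017, 0], [0, 0, 0], 255], [[-0.02, -0.017, 0], [0, 0, 0], 255], [[-0.02, -0.017, 0], [0, 0, 0], 255], [[-0.02, -0.017, 0], [0, 0, 0], 255], [[-0.02, -0.017, 0], [0, 0, 0], 255], [[-0.02, -0.017, 0], [0, 0, 0], 255]], "squeeze": 30}}

```text
clock: 1.1
ee_pos: [329.5, 261.4, 239.2]
tcp_rot: [-0.455, -3.108, 0.0]
ft_force: [0.2, 0.6, 0.6]
width: 0.2
grip_force: 0.0
```

>>> {"name": "arm_command", "arguments": {"motion": [[[-0.02, -0.017, 0.003], [0, 0, 0], 255], [[-0.02, -0.017, 0.003], [0, 0, 0], 255], [[-0.02, -0.017, 0.003], [0, 0, 0], 255], [[-0.02, -0.017, 0.003], [0, 0, 0], 255], [[-0.02, -0.017, 0.003], [0, 0, 0], 255], [[-0.02, -0.017, 0.003], [0, 0, 0], 255], [[-0.02, -0.017, 0.003], [0, 0, 0], 255], [[-0.02, -0.017, 0.003], [0, 0, 0], 255], [[-0.02, -0.017, 0.003], [0, 0, 0], 255], [[-0.02, -0.017, 0.003], [0, 0, 0], 255], [[-0.02, -0.017, 0.003], [0, 0, 0], 255], [[0, 0, 0], [0, 0, 0], 255]]}}

```text
clock: 2.1
ee_pos: [487.8, 17.5, 205.6]
tcp_rot: [0.459, 3.108, -0.001]
ft_force: [0.1, 0.4, -0.6]
width: 0.2
grip_force: 0.0
```

```bash
python3 - <<'E'
from h import *
R=go(s2w(-87,133.5,200),s2w(-87,133.5,86),s2w(-134,86.6,86))
print(R.round(3))
p,d=cap('scene','scene1')
cv2.imwrite('pics/scene1b.png',cv2.resize(cv2.cvtColor(p,cv2.COLOR_RGB2BGR)[60:310,130:400],(648,600),interpolation=cv2.INTER_CUBIC))
E
```

```text
[502.4  -2.4 200. ] shift tool mm [-19.7 -14.8   5.6]
[502.4  -2.4  86. ] shift tool mm [0.00e+00 1.00e-01 1.14e+02]
[485.1 -66.4  86. ] shift tool mm [ -1.9 -66.4   0. ]
[487.8  17.5 205.6] [-89.8 158.  205.6] 2.1 [ 0.1  0.4 -0.6] 0.2028891755191034
[[-0.957  0.289 -0.   ]
 [ 0.289  0.957 -0.001]
 [-0.    -0.001 -1.   ]]
```

View pics/scene1b.png

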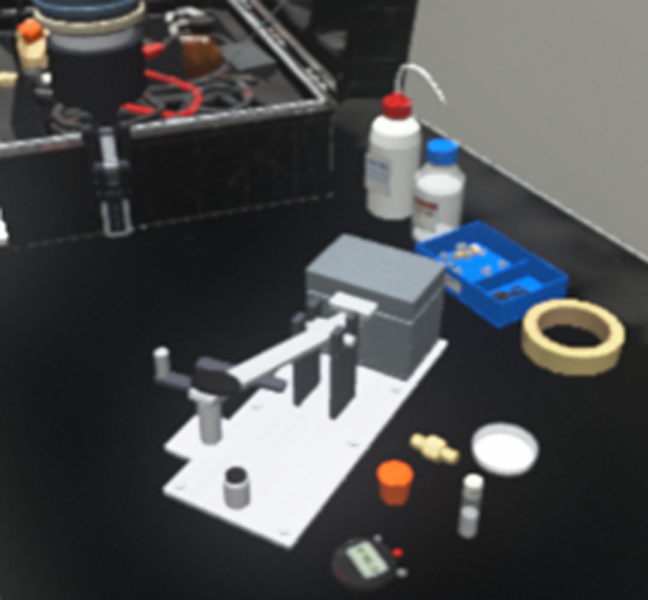

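>>> {"name": "arm_command", "arguments": {"motion": [[[-0.02, -0.013, 0], [0, 0, 0], 255], [[0, 0, 0.02], [0, 0, 0], 255], [[0, 0, 0.02], [0, 0, 0], 255], [[0, 0, 0.02], [0, 0, 0], 255], [[0, 0, 0.02], [0, 0, 0], 255], [[0, 0, 0.02], [0, 0, 0], 255], [[0, 0, 0.019], [0, 0, 0], 255], [[0, 0, 0], [0, 0, 0], 255], [[0, -0.004, 0], [0, 0, 0], 255], [[0, -0.004, 0], [0, 0, 0], 255], [[0, -0.004, 0], [0, 0, 0], 255], [[0, 0, 0], [0, 0, 0], 255]]}}

```text
clock: 3.15
ee_pos: [498.5, -9.9, 88.4]
tcp_rot: [0.456, 3.107, -0.0]
ft_force: [-0.2, 0.0, -0.8]
width: -0.1
grip_force: 0.0
```

```bash
python3 - <<'E'
from h import *
R=go(s2w(-134,86.6,86))
p,d=cap('top','top2');q,d=cap('scene','scene2')
f=lambda a:cv2.resize(cv2.cvtColor(a,cv2.COLOR_RGB2BGR),(400,400),interpolation=cv2.INTER_CUBIC)
cv2.imwrite('pics/two2.png',np.hstack([f(p[180:280,210:310]),f(q[170:270,160:260])]))
E
```

```text
[485.1 -66.4  86. ] shift tool mm [ -3.4 -58.    2.4]
[498.5  -9.9  88.4] [-94.2 128.9  88.4] 3.15 [-0.2  0.  -0.8] -0.07352658696636664
```

View pics/two2.png

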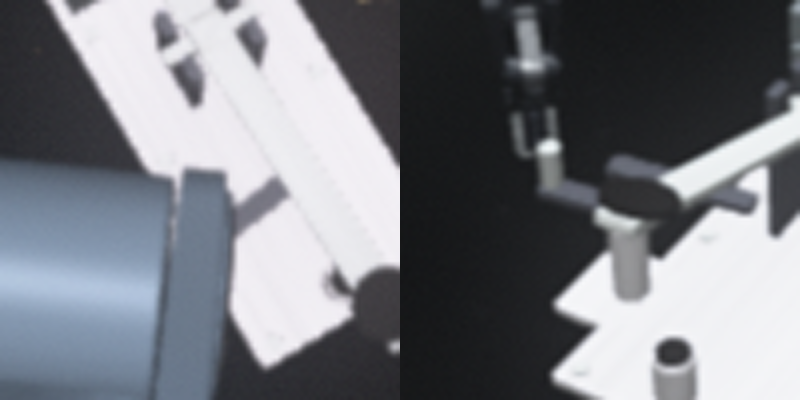

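>>> {"name": "arm_command", "arguments": {"motion": [[[-0.001, -0.004, 0.002], [0, 0, 0], 255], [[-0.001, -0.004, 0], [0, 0, 0], 255], [[-0.001, -0.004, 0], [0, 0, 0], 255], [[0, -0.004, 0], [0, 0, 0], 255], [[0, -0.004, 0], [0, 0, 0], 255], [[0, -0.004, 0], [0, 0, 0], 255], [[0, -0.004, 0], [0, 0, 0], 255], [[0, -0.004, 0], [0, 0, 0], 255], [[0, -0.004, 0], [0, 0, 0], 255], [[0, -0.004, 0], [0, 0, 0], 255], [[0, 0, 0], [0, 0, 0], 255]]}}

```text
clock: 4.17
ee_pos: [489.7, -49.2, 85.4]
tcp_rot: [0.456, 3.108, -0.0]
ft_force: [-0.2, 0.1, 0.4]
width: -0.2
grip_force: 0.0
```

```bash
python3 - <<'E'
from h import *
R=go(s2w(-134,86.6,86))
p,d=cap('top','top3');q,d=cap('scene','scene3')
f=lambda a:cv2.resize(cv2.cvtColor(a,cv2.COLOR_RGB2BGR),(400,400),interpolation=cv2.INTER_CUBIC)
cv2.imwrite('pics/two3.png',np.hstack([f(p[180:280,210:310]),f(q[170:270,160:260])]))
E
```

```text
[485.1 -66.4  86. ] shift tool mm [ -0.5 -17.8  -0.6]
[489.7 -49.2  85.4] [-121.4   99.2   85.4] 4.1667 [-0.2  0.1  0.4] -0.21119110252399817
```

View pics/two3.png

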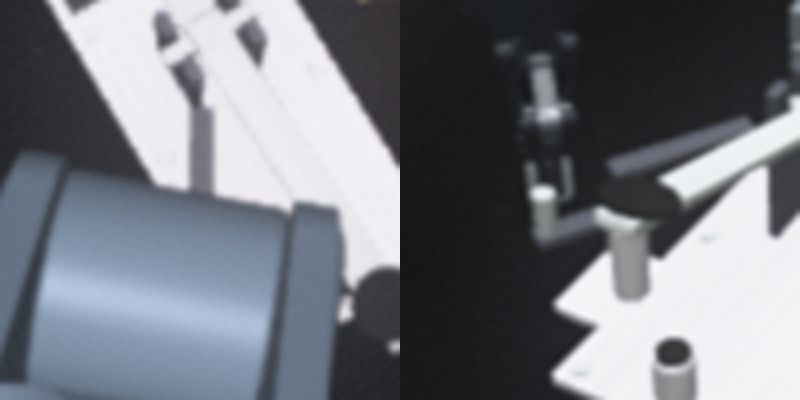

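>>> {"name": "arm_command", "arguments": {"motion": [[[0, -0.004, 0], [0, 0, 0], 255], [[0, -0.004, 0], [0, 0, 0], 255], [[0, -0.004, 0], [0, 0, 0], 255], [[0, -0.004, 0], [0, 0, 0], 255], [[0, -0.003, 0], [0, 0, 0], 255], [[0, 0, 0], [0, 0, 0], 255], [[0, 0, 0], [0, 0, 0], 255], [[0, 0, 0], [0, 0, 0], 255]]}}

```text
clock: 4.93
ee_pos: [483.7, -66.7, 85.1]
tcp_rot: [-0.455, -3.107, 0.0]
ft_force: [-0.6, -0.0, -0.9]
width: -0.2
grip_force: 0.0
```

>>> {"name": "arm_command", "arguments": {"motion": [[[0, 0.015, 0], [0, 0, 0], 255], [[0, 0.015, 0], [0, 0, 0], 255], [[0, 0, -0.025], [0, 0, 0], 255], [[0, 0, -0.03], [0, 0, 0], 255], [[0, 0, -0.03], [0, 0, 0], 255], [[0, 0, -0.03], [0, 0, 0], 255], [[0, 0, 0], [0, 0, 0], 255]]}}

```text
clock: 5.52
ee_pos: [494.6, -38.2, 205.2]
tcp_rot: [0.454, 3.102, -0.001]
ft_force: [0.7, 0.2, 1.0]
width: -0.2
grip_force: 0.0
```

```bash
python3 - <<'E'
from h import *
pad=np.array([493.8,-161.7,200])
R=go(pad,pad-[0,0,30])
print(s2w(-180,0,50))
p,d=cap('top','top4');q,d=cap('scene','scene4')
f=lambda a:cv2.resize(cv2.cvtColor(a,cv2.COLOR_RGB2BGR),(400,400),interpolation=cv2.INTER_CUBIC)
cv2.imwrite('pics/two4.png',np.hstack([f(p[180:280,210:310]),f(q[170:270,160:260])]))
E
```

```text
[ 493.8 -161.7  200. ] shift tool mm [ -34.5 -118.6    5.4]
[ 493.8 -161.7  170. ] shift tool mm [ 0.2 -0.  30. ]
[494.6 -38.2 205.2] [-111.6  106.3  205.2] 5.5167 [0.7 0.2 1. ] -0.23166966383603602
[ 488.3717368  -164.45066063   50.        ]
```

View pics/two4.png

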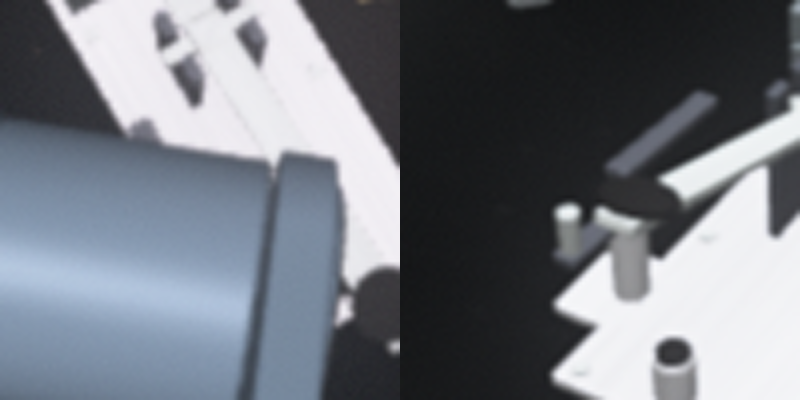

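>>> {"name": "arm_command", "arguments": {"motion": [[[-0.006, -0.025, 0], [0, 0, 0], 255], [[-0.006, -0.025, 0], [0, 0, 0], 255], [[-0.006, -0.025, 0], [0, 0, 0], 255], [[-0.006, -0.024, 0], [0, 0, 0], 255], [[-0.006, -0.024, 0.005], [0, 0, 0], 255], [[0, 0, 0.015], [0, 0, 0], 255], [[0, 0, 0.008], [0, 0, 0], 255], [[0, 0, 0], [0, 0, 0], 255], [[0, 0, 0.006], [0, 0, 0], 255], [[0, 0, 0.006], [0, 0, 0], 255], [[0, 0, 0.006], [0, 0, 0], 255], [[0, 0, 0], [0, 0, 0], 255]]}}

```text
clock: 6.62
ee_pos: [486.0, -163.9, 153.4]
tcp_rot: [-0.454, -3.108, -0.0]
ft_force: [0.8, 0.4, 2.2]
width: -0.1
grip_force: 1.1
```

```bash
python3 - <<'E'
from h import *
R=go(s2w(-181,0,165),s2w(-181,0,56))
p,d=cap('top','top5');q,d=cap('scene','scene5')
f=lambda a:cv2.resize(cv2.cvtColor(a,cv2.COLOR_RGB2BGR),(400,400),interpolation=cv2.INTER_CUBIC)
cv2.imwrite('pics/two5.png',np.hstack([f(p[180:280,230:330]),f(q[150:270,150:270])]))
E
```

```text
[ 487.5 -164.9  165. ] shift tool mm [ -1.7  -0.6 -11.7]
[ 487.5 -164.9   56. ] shift tool mm [-1.00e-01 -0.00e+00  1.09e+02]
[ 486.  -163.9  153.4] [-181.7    1.7  153.4] 6.6167 [0.8 0.4 2.2] -0.11967052486640782
```

View pics/two5.png

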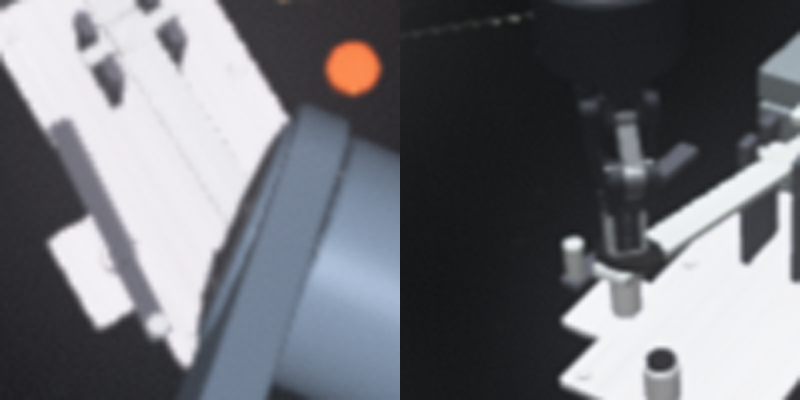

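>>> {"name": "arm_command", "arguments": {"motion": [[[0, 0, 0.007], [0, 0, 0], 255], [[0, 0, 0.007], [0, 0, 0], 255], [[0, 0, 0.007], [0, 0, 0], 255], [[0, 0, 0.007], [0, 0, 0], 255], [[0, 0, 0.007], [0, 0, 0], 255], [[0, 0, 0.007], [0, 0, 0], 255], [[0, 0, 0.007], [0, 0, 0], 255], [[0, 0, 0.007], [0, 0, 0], 255], [[0, 0, 0.007], [0, 0, 0], 255], [[0, 0, 0.007], [0, 0, 0], 255], [[0, 0, 0.007], [0, 0, 0], 255], [[0, 0, 0], [0, 0, 0], 255]]}}

```text
clock: 7.72
ee_pos: [486.2, -164.1, 76.0]
tcp_rot: [-0.455, -3.108, -0.001]
ft_force: [0.8, -0.4, 0.6]
width: -0.3
grip_force: 0.6
```

>>> {"name": "arm_command", "arguments": {"motion": [[[0, 0, 0.004], [0, 0, 0], 255], [[0, 0, 0.004], [0, 0, 0], 255], [[0, 0, 0.003], [0, 0, 0], 255], [[0, 0, 0.002], [0, 0, 0], 255], [[0, 0, 0], [0, 0, 0], 255], [[0, 0, 0], [0, 0, 0], 255]]}}

```text
clock: 8.22
ee_pos: [486.2, -164.3, 64.2]
tcp_rot: [-0.455, -3.108, 0.0]
ft_force: [0.7, 0.2, 2.5]
width: 0.1
grip_force: 1.0
```

>>> {"name": "arm_command", "arguments": {"motion": [[[0, 0, 0.002], [0, 0, 0], 255], [[0, 0, 0.002], [0, 0, 0], 255], [[0, 0, 0.001], [0, 0, 0], 255], [[0, 0, 0], [0, 0, 0], 255], [[0, 0, 0], [0, 0, 0], 255]]}}

```text
clock: 8.63
ee_pos: [486.8, -164.4, 60.1]
tcp_rot: [0.455, 3.107, -0.0]
ft_force: [-1.1, 3.1, 15.8]
width: 0.3
grip_force: 7.0
```

>>> {"name": "arm_command", "arguments": {"motion": [[[0, 0, 0.001], [0, 0, 0], 255], [[0, 0, 0], [0, 0, 0], 255], [[0, 0, 0], [0, 0, 0], 255]]}}

```text
clock: 8.88
ee_pos: [486.9, -164.4, 59.7]
tcp_rot: [0.455, 3.107, -0.0]
ft_force: [-3.3, 4.5, 23.2]
width: -0.3
grip_force: 11.2
```

>>> {"name": "arm_command", "arguments": {"motion": [[[0, 0, 0.001], [0, 0, 0], 255], [[0, 0, 0], [0, 0, 0], 255], [[0, 0, 0], [0, 0, 0], 255]]}}

```text
clock: 9.13
ee_pos: [487.0, -164.4, 59.3]
tcp_rot: [0.455, 3.106, -0.0]
ft_force: [-6.2, 5.7, 33.3]
width: -0.2
grip_force: 16.0
```

>>> {"name": "arm_command", "arguments": {"motion": [[[0, 0, -0.0015], [0, 0, 0], 255], [[0, 0, 0], [0, 0, 0], 255], [[0, 0, 0], [0, 0, 0], 255], [[0, 0, 0], [0, 0, 0], 255], [[0, 0, 0], [0, 0, 0], 255], [[0, 0, 0], [0, 0, 0], 255]]}}

```text
clock: 9.63
ee_pos: [486.8, -164.4, 59.9]
tcp_rot: [0.455, 3.107, -0.0]
ft_force: [-1.5, 3.3, 18.4]
width: 0.1
grip_force: 8.9
```

```bash
python3 - <<'E'
from h import *
R=go(s2w(-181,0,58))
p,d=cap('top','top6');q,d2=cap('scene','scene6')
f=lambda a:cv2.resize(cv2.cvtColor(a,cv2.COLOR_RGB2BGR),(400,400),interpolation=cv2.INTER_CUBIC)
cv2.imwrite('pics/two6.png',np.hstack([f(p[110:270,195:355]),f(q[140:300,180:340])]))
P=[]
for x in (75,100,130):
    u,v=[int(round(k)) for k in w2px('top',s2w(x,0,115))]; P.append(w2s(px2d('top',u,v,d[v,u])))
P=np.array(P);print(P.round(1),'lid angle',np.polyfit(P[:,0],P[:,2],1)[0])
E
```

```text
[ 487.5 -164.9   58. ] shift tool mm [-0.8 -0.3  1.9]
[ 486.8 -164.4   59.9] [-181.3    0.8   59.9] 9.6333 [-1.5  3.3 18.4] 0.1433538764859738
[[ 7.400e+01 -2.000e-01  1.186e+02]
 [ 9.630e+01  1.700e+00  1.258e+02]
 [ 1.314e+02 -1.000e-01  1.143e+02]] lid angle -0.09776665365997961
```

View pics/two6.png

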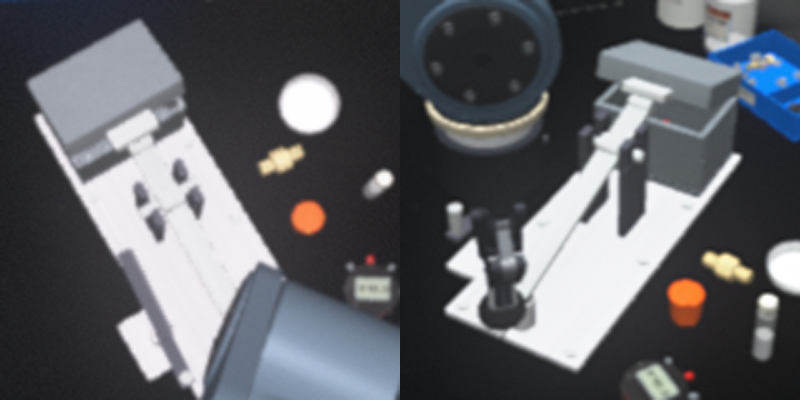

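The picture shows the lid raised about 0.33 rad, the lever seated between its cheeks and resting on the stop, the catch swung clear, and the bystanders undisturbed.

```bash
python3 -c "
from rig import order
print(order.job_done())"
```

```text
the job is handed in; nothing more can be done
None
```

I handed the job in with the catch swung clear (about 1.5 rad), the lever held down on its stop at about 18 N, and the lid open about 0.33 rad; the judge returned no verdict.

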